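Store a tub of wafers on the latching slide-out tray

ROBOT

A 6-joint arm with a two-finger parallel gripper is mounted at the origin on the work surface. World frame = base frame: x ahead of the robot, y to its left, z up, the work surface at z = 0. Lengths are in m, angles in rad, forces in N, time in s.
With the tool pointing down it reaches from about 0.225 to 0.875 m from the base axis. Payload 3.4 kg.
Tool frame: the origin (TCP) lies midway between the tips of the shut fingers; the grasp point (between the pads) lies 19 mm behind it; z points along the fingers, y is the direction in which the jaws open and shut (so a half turn about z gives the same grasp; the last joint's range is limited). The gripper opens to 85 mm and grips with 20 to 120 N. Pads are 22 mm wide; open, the fingers measure 114 mm over their backs; the gripper's body (76 mm by 85 mm) begins 54 mm behind the grasp point. The pads swing forward as they close: fully open they stand 13 mm farther back than shut.
Start: joints at [1.205, 0.276, 1.505, -0, 1.361, -0.121], TCP at [0.139, 0.558, 0.231] pointing down, gripper open.
Joint ranges: [-2.89, 2.89], [-0.75, 2.08], [0.22, 2.7], [-1.18, 4.32], [0.11, 2.71], [-2.7, 2.7]. Speed limits (rad/s): [2.57, 2.57, 3.14, 3.14, 3.14, 3.14].

INTERFACE

Orientations are given as a unit quaternion [x, y, z, w].
In Python, from cell import readout, cams, robot gives the robot as it stands.
- The arm moves only by the tool carry_out, never from a script. Its argument "steps" is a list of rows, each an object with "delta_pos": the shift along the world's x, y, z in units of 30 mm (1.0 is 30 mm), a list of three; "dr": the turn, a rotation vector about the world's x, y, z in units of 8 degrees (1.0 is 8 degrees), a list of three; "fingers": the closure, from 0 (fully open) to 1 (shut). In form: [{"delta_pos": [x, y, z], "dr": [wx, wy, wz], "fingers": fingers}, ...]. A call has exactly 5 rows; each row is the pose to reach, as a shift and turn from the pose commanded when the call began; what a row does not reach only later rows make up. A row lasts 1/8 s, in which the tool goes at most 62.5 mm and 10.7 degrees, less where a joint would pass 70% of its speed; a pose out of reach is approached as far as the arm can. A call with a gripper value outside its range is refused whole. The fingers move at their own pace and stop on an object; "force" is the grip in N (left out, the last holds). Time passes only in rows, so rows that repeat a pose let the fingers close, or fill a call up. It gives the time, the measured TCP pose, the force and the opening at its end, in the units of the state.
- readout.get_obs(): the state, without advancing time (a new reading comes with each control period).
- cams.get_image(name): name is "scene" or "top" or "wrist"; returns a dict with "pixels" (480x640x3 uint8, red, green, blue), "intrinsics" (3x3 intrinsics, pixels), "origin" and "attitude" of the camera in the world. Camera axes: x right, y down, z forward; pixel columns grow to the right and rows downward; lengths in m; the calibration is good to about 2 mm. A picture is of the moment at which its call begins. There is no depth.
- robot.job_done(): hands the job in, once; it reports no verdict.
The state is a dict: "t": time; "joint_pos": joint angles; "joint_velocities": joint speeds; "tau": joint torques, N m; "tcp_pos": TCP position; "orientation": TCP orientation; "ft_force": force on the tool from outside, world axes, zero at the start; "ft_torque": the same for the moment, N m; "gripper_width": finger opening in m.
Only numpy, scipy, OpenCV 4.12 (cv2) and the standard library are available. Lean on these libraries where they do the work, as an engineer would, in place of code of your own. Each camera call takes 0.05 s, during which the arm holds its last target.

TASK

Pull the cabinet's tray out by its handle until it locks open, and let go of it. Stand the short tub that is on the table upright on the tray floor, setting it down rather than dropping it, and let go. Then press the release tab under the clear guard so that the tray runs all the way home with both tubs standing in it; leave everything else on the table where it is.

Things in the scene. Friction and masses are not known exactly. Their poses are not given: they have to be found in the camera images.
- cabinet: White steel cabinet, fixed, 260 deep (x) x 300 wide (y) x 147 mm high; wafer stacks 32 mm high on its roof's rear half. Origin: centre of its underside. x points from front to back, so the tray comes out along -x; front face at x = -130 mm. The tray fills the front from y = -136 to +36 mm; a closed column with release tab and clear guard from y = +45 to +145 mm.
- tray_handle (a point): Mid-grip of the tray's brass D-handle, 65 mm above the table; moves with the tray. The grip is an upright round bar 14 mm thick, 64 mm long, its axis 42 mm in front of the tray's front panel, with a level leg to the panel at each end. Pinch it across the cabinet's y; a tool leaning back 25 to 45 degrees from vertical (fingers pointing down and into the cabinet) clears the roof.
- tray (a joint): Metres the tray is out: 0 = home, its front flush with the cabinet. Pulled past 0.140 it snaps over a catch (some 4 N extra) and stays locked at about 0.140; hard stop at 0.148. A damped spring draws it home: 4 N at home, 5 N fully out, plus 6 N per 0.1 m/s. Once unlocked it runs home by itself in about 3 s.
- tray_floor (a point): Centre of the tray floor's upper face, 45 mm above the table; moves with the tray; axes as the cabinet's. Tray 220 (x) x 160 mm (y) outside; side and rear walls 4 mm thick, 27 mm above the floor; front panel 8 mm thick, 172 mm wide, 56 mm above the floor. Locked out, its front 140 mm (x = -110 to +30 mm here) are outside the cabinet.
- release_top (a point): Centre of the upper face of the steel release tab, 85 mm above the table. Tab 50 mm wide (y), 9 mm thick, sticking out 24 mm from the front face. A clear guard plate 100 mm wide covers it, underside 58 and top 62 mm above the tab, front edge 13 mm in front of this point. Reach the tab from the front, shut fingers leaning 35 to 45 degrees from vertical, pointing down and into the cabinet.
- release (a joint): Travel of the release tab straight down, in m: 0 = up, 0.009 = bottom stop. A spring holds it up (2 N at the top, 5.6 N at the bottom). It frees the tray once pressed past 0.005; it also dips by itself as the tray snaps into lock.
- tub_mid (a point): Centre (half-way up) of the short tub to be stored: closed upright cylinder of packed cream wafers with a white lid, 52 mm in diameter, 60 mm high, about 150 g, standing on the table.
- stored_mid (a point): Centre (half-way up) of a tub of the same kind that already stands on the tray near its rear, 52 mm in diameter and 60 mm high; it rides with the tray and must stay standing.
- tall_mid (a point): Centre (half-way up) of a tall slim tub, 44 mm in diameter, 88 mm high, on the table: a bystander. It and the short tub may stand in either of two places.
- wide_mid (a point): Centre (half-way up) of a wide flat tub, 96 mm in diameter, 45 mm high, on the table: a bystander.
- spool: Spool of gilt tie, 48 mm in diameter, 38 mm high, standing on the table, origin under it: a bystander.
- spatula: Spatula lying on the table: a bystander.
- brush: Brush lying on the table: a bystander.
- dish: Small white bowl, 90 mm in diameter, 30 mm high, on the table, origin under it: a bystander.

How it is judged:
By the outcome, as a careful person would: the job done as asked, in the order asked, and still so for the second after the job is handed in, with the robot touching nothing.
It also fails if it takes over 64 s, if anything falls off the work surface, if the arm or the gripper's body presses on something with over 40 N, if the wrist force passes 120 N, or if a joint passes its speed limit or range.

## Working session

There is one attempt and no reset: what is moved stays moved. The work goes in short steps, Python scripts to look and compute and a tool call to move; the robot and the scene stay as the last step left them, time stands still between calls to the robot, and variables do not carry over. Pictures are saved under pics/ and viewed, and the job is handed in when it is done.

Besides the shell and the picture viewer there is one more tool, called after "Emit:" as name(argument=value, ...), one argument or row to a line, values as JSON. carry_out: Moves the arm, as the interface text tells. Its arguments: {"type":"object","properties":{"steps":{"type":"array","items":{"type":"object","properties":{"delta_pos":{"type":"array","items":{"type":"number"}},"dr":{"type":"array","items":{"type":"number"}},"fingers":{"type":"number"}}}},"force":{"type":"number"}},"required":["steps"]}

```bash
ls; mkdir -p pics; python3 - <<'E'
from cell import readout, cams, robot
import cv2,json,numpy as np
o=readout.get_obs(); print(o)
for n in ["scene","top","wrist"]:
    d=cams.get_image(n); cv2.imwrite(f"pics/{n}0.png",d["pixels"][:,:,::-1])
    print(n,np.array(d["intrinsics"]).tolist(),d["origin"],d["attitude"])
E
```

```text
pics
{'t': 0.0, 'joint_pos': array([ 1.20502010e+00,  2.76608609e-01,  1.50614213e+00,  5.35762650e-06,
        1.36068743e+00, -1.20966056e-01]), 'joint_velocities': array([ 2.00861977e-03,  2.83696388e-04,  6.26135835e-05,  2.78975405e-03,
       -1.01795429e-03,  2.63617336e-03]), 'tau': array([ 3.02673334e-04, -4.16787708e+01, -2.45800334e+01, -2.37696750e-04,
        1.11483992e-02,  2.03739788e-06]), 'tcp_pos': array([0.13915845, 0.55736333, 0.23042836]), 'orientation': array([ 1.22100152e-01,  9.92517356e-01, -8.94933120e-04, -2.24904272e-04]), 'ft_force': array([-0.34102407,  0.04287167,  0.13054615]), 'ft_torque': array([-0.03330279, -0.0214018 ,  0.02260205]), 'gripper_width': 0.0852360846625237}
scene [[494.615844136419, 0.0, 318.77464627073954], [0.0, 494.615844136419, 241.25397188678926], [0.0, 0.0, 1.0]] [ 1.16151521 -0.48158568  1.03971968] [ 0.84026883  0.42349238 -0.14964585 -0.30365872]
top [[547.1668664634966, 0.0, 320.67105824505643], [0.0, 547.1668664634966, 239.93101796600791], [0.0, 0.0, 1.0]] [0.43080689 0.00297655 1.26763357] [ 0.71321649 -0.69924655  0.04071526 -0.02680984]
wrist [[407.2148401971896, 0.0, 321.2146740086922], [0.0, 407.2148401971896, 245.78305310009304], [0.0, 0.0, 1.0]] [0.0707658  0.57596341 0.37333697] [0.78017675 0.60948922 0.08608963 0.11151547]
```

View pics/scene0.png

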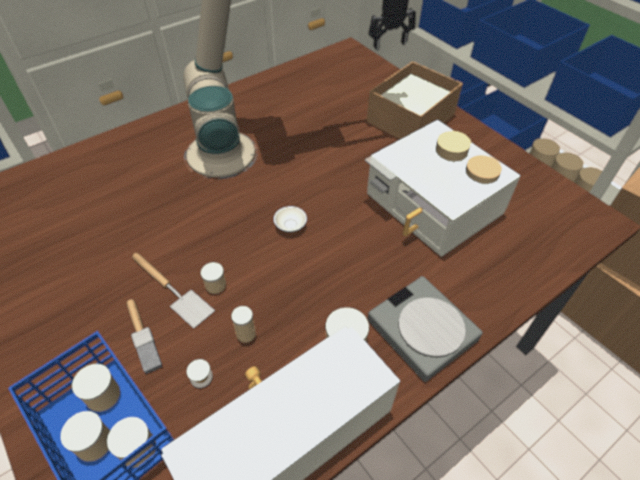

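View pics/top0.png

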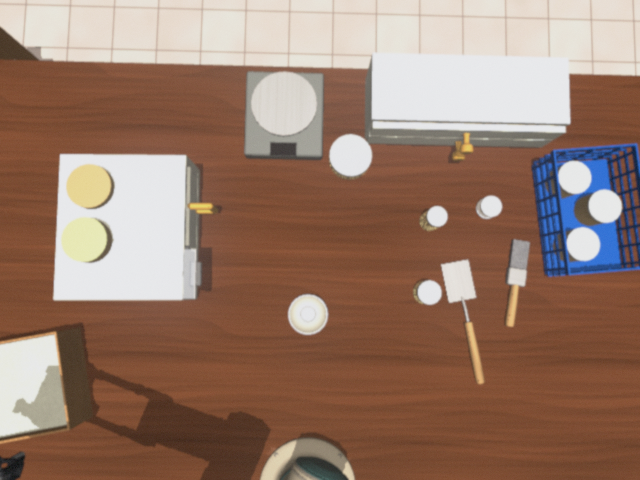

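View pics/wrist0.png

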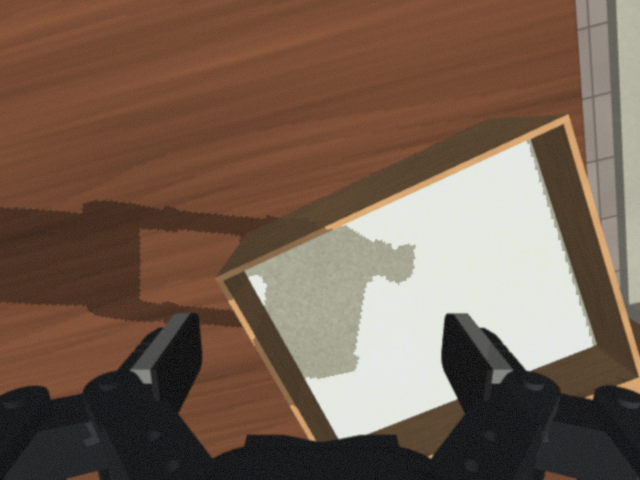

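The top view shows the cabinet at upper left, with its front facing right (-y world). The handle is at about (202,208) and the guard at (192,270). Candidate tubs are at (428,292) and (434,217), with the spool at (489,207). I'll zoom in next.

```bash
cat > h.py <<'E'
import numpy as np,cv2
from scipy.spatial.transform import Rotation as R
from cell import readout,cams,robot
def cam(n):
    d=cams.get_image(n); d["R"]=R.from_quat(d["attitude"]).as_matrix(); d["K"]=np.array(d["intrinsics"]); return d
def back(d,px,z):
    r=d["R"]@np.linalg.inv(d["K"])@np.array([px[0],px[1],1.]); o=np.array(d["origin"]); return o+r*(z-o[2])/r[2]
def proj(d,p):
    c=d["R"].T@(np.array(p)-d["origin"]); q=d["K"]@c; return q[:2]/q[2]
def crop(d,x0,y0,x1,y1,s,f):
    i=cv2.resize(d["pixels"][y0:y1,x0:x1,::-1],None,fx=s,fy=s,interpolation=cv2.INTER_CUBIC); cv2.imwrite(f,i)
E
python3 - <<'E'
from h import *
d=cam("top")
crop(d,40,140,240,310,4,"pics/a.png"); crop(d,390,180,520,320,4,"pics/b.png")
e=cam("scene"); crop(e,350,110,530,260,4,"pics/c.png"); crop(e,180,230,280,400,3.5,"pics/d.png")
print(back(d,(0,0),0),back(d,(640,480),0))
import pickle
pickle.dump((d,e),open("s0.pkl","wb"))
E
```

```text
[1.11475084 0.75942399 0.        ] [ 0.0225351  -0.75283902  0.        ]
```

View pics/a.png

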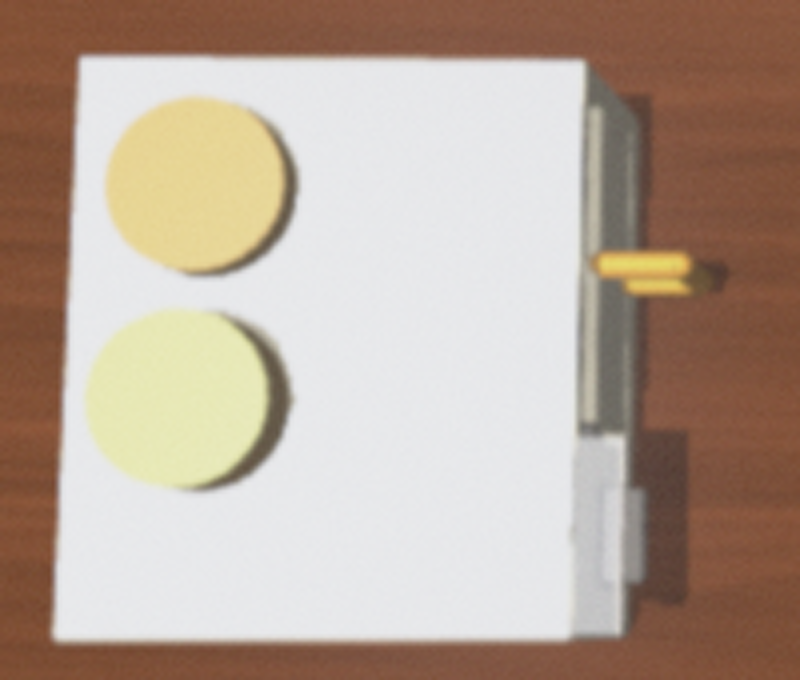

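View pics/b.png

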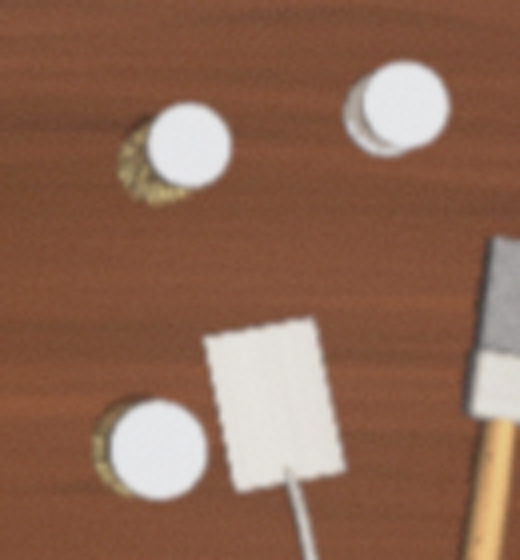

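View pics/c.png

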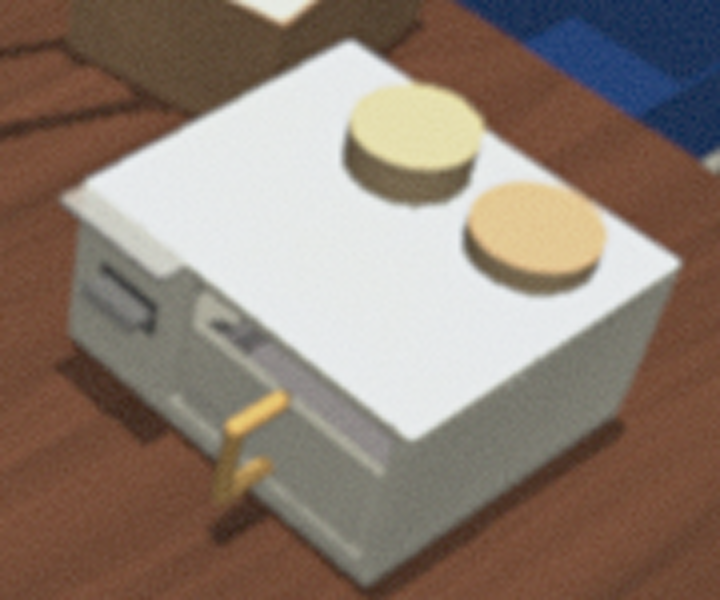

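View pics/d.png

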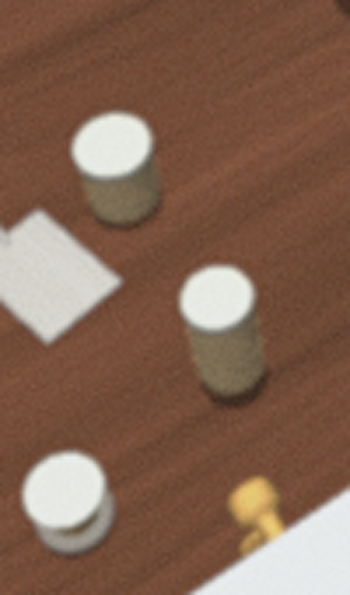

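```bash
python3 - <<'E'
from h import *; import pickle
d,e=pickle.load(open("s0.pkl","rb"))
u=lambda X,Y,x0,y0,s:((X+.5)/s-.5+x0,(Y+.5)/s-.5+y0)
A=lambda X,Y:u(X,Y,40,140,4)
B=lambda X,Y:u(X,Y,390,180,4)
C=lambda X,Y:u(X,Y,350,110,4)
D=lambda X,Y:u(X,Y,180,230,3.5)
for n,p in dict(backfar=(80,57),frontfar=(585,60),frontnear=(572,638),backnear=(53,640)).items(): print(n,back(d,A(*p),.147))
for n,p in dict(frontnear=(85,190),frontfar=(412,440),backfar=(680,262),backnear=(350,40)).items(): print("sc",n,back(e,C(*p),.147))
print("tub",back(d,B(158,450),.06),back(e,D(113,146),.06))
print("tall",back(d,B(190,145),.088),back(e,D(217,298),.088))
print("spool",back(d,B(405,106),.038))
print("handle top leg tip",back(d,A(688,264),.097),back(e,C(235,425),.097))
print("handle bot leg tip",back(d,A(688,290),.033),back(e,C(222,498),.033))
print("tab front l/r",back(d,A(643,490),.085),back(d,A(643,582),.085))
print("bowl",back(d,(308,314),.015))
E
```

```text
backfar [0.70599478 0.52527032 0.147     ]
frontfar [0.71066423 0.26540969 0.147     ]
frontnear [0.41213737 0.25938182 0.147     ]
backnear [0.4063085  0.51963269 0.147     ]
sc frontnear [0.41770586 0.25463646 0.147     ]
sc frontfar [0.71069566 0.26584392 0.147     ]
sc backfar [0.7049676  0.52512281 0.147     ]
sc backnear [0.40598062 0.52066051 0.147     ]
tub [ 0.43607086 -0.26119143  0.06      ] [ 0.43680903 -0.26120505  0.06      ]
tall [ 0.60216167 -0.27264334  0.088     ] [ 0.60193573 -0.27234349  0.088     ]
spool [ 0.63459442 -0.4077885   0.038     ]
handle top leg tip [0.61255082 0.21723117 0.097     ] [0.60837985 0.22492794 0.097     ]
handle bot leg tip [0.60759157 0.22838297 0.033     ] [0.61424168 0.22024654 0.033     ]
tab front l/r [0.49098593 0.2389194  0.085     ] [0.44164653 0.23696275 0.085     ]
bowl [0.38163993 0.00502924 0.015     ]
```

Cabinet pose: centre (0.5588, 0.3924), with its x axis at 91.2° in the world. The handle works out at (0.612, 0.221), which agrees with both cameras. The short tub is at (0.436, -0.261), also agreed by both. Next is a helper that turns a target pose into move rows.

```bash
cat >> h.py <<'E'
C0=np.array([.5588,.3924]); YAW=np.arctan2(.2600,-.0053); EX=np.array([np.cos(YAW),np.sin(YAW)]); EY=np.array([-EX[1],EX[0]])
def cab(x,y,z): p=C0+x*EX+y*EY; return np.array([p[0],p[1],z])
def ori(lean): # tool y along -EY, leaned into cabinet
    b=R.from_matrix(np.array([[EX[0],-EY[0],0],[EX[1],-EY[1],0],[0,0,-1]]))
    return R.from_rotvec(np.radians(lean)*np.r_[-EY,0])*b
def plan(tgt,q):
    o=readout.get_obs(); dp=(np.array(tgt)-o["tcp_pos"])/.03
    dr=np.degrees((q*R.from_quat(o["orientation"]).inv()).as_rotvec())/8
    n=max(np.linalg.norm(dp)*30/62.5,np.linalg.norm(dr)*8/10.7)
    print("dp",dp.round(2),"dr",dr.round(2),"rows>=",round(n,1),"t",o["t"],"f",o["ft_force"].round(1),"j",o["joint_pos"].round(2),"w",round(o["gripper_width"],4))
E
python3 - <<'E'
from h import *
h=cab(-.172,-.05,.065); print(h, cab(-.142,.095,.085), cab(-.16,-.05,.045))
q=ori(35); z=q.apply([0,0,1]); print(z)
print(h+.019*z, h-.09*z)
plan(h-.09*z+[0,0,.06],q)
E
```

```text
[0.61229504 0.22145474 0.065     ] [0.46671375 0.24849336 0.085     ] [0.61205048 0.23345225 0.045     ]
[-0.01168971  0.5734573  -0.81915204]
[0.61207294 0.23235043 0.04943611] [0.61334711 0.16984359 0.13872368]
dp [ 15.8  -12.93  -1.07] dr [ 3.67  2.92 -9.04] rows>= 9.8 t 0.25 f [-0.3  0.4  0.1] j [ 1.2   0.28  1.51 -0.    1.36 -0.12] w 0.0851
```

Emit:
carry_out(
  steps=[
    {"delta_pos": [1.2,-1.4,0.8],"dr": [0.3,0.3,-0.9],"fingers": 0},
    {"delta_pos": [2.7,-2.8,1.2],"dr": [0.7,0.6,-1.8],"fingers": 0},
    {"delta_pos": [4.2,-4.2,1.2],"dr": [1.1,0.9,-2.7],"fingers": 0},
    {"delta_pos": [5.7,-5.6,1.2],"dr": [1.5,1.2,-3.6],"fingers": 0},
    {"delta_pos": [7.2,-7.0,1.2],"dr": [1.8,1.5,-4.5],"fingers": 0},
  ],
)

```text
t: 0.88
tcp_pos: [0.3565, 0.3463, 0.2677]
orientation: [0.422, 0.892, 0.111, -0.117]
ft_force: [0.0, 0.0, 0.7]
gripper_width: 0.0856
```

```bash
python3 - <<'E'
from h import *
h=cab(-.172,-.05,.065); q=ori(35); z=q.apply([0,0,1])
plan(h-.09*z+[0,0,.04],q)
E
```

```text
dp [ 8.56 -5.88 -2.97] dr [ 1.83  1.42 -4.52] rows>= 5.2 t 0.875 f [0.  0.  0.7] j [ 0.39  0.1   1.69  0.33  1.36 -0.37] w 0.0856
```

Emit:
carry_out(
  steps=[
    {"delta_pos": [1.3,-1.4,0],"dr": [0.3,0.3,-0.8],"fingers": 0},
    {"delta_pos": [2.8,-2.8,0],"dr": [0.7,0.6,-1.7],"fingers": 0},
    {"delta_pos": [4.3,-4.2,0],"dr": [1.1,0.8,-2.6],"fingers": 0},
    {"delta_pos": [5.8,-5.4,-0.4],"dr": [1.4,1.1,-3.5],"fingers": 0},
    {"delta_pos": [7.2,-5.9,-1.2],"dr": [1.8,1.4,-4.5],"fingers": 0},
  ],
)

```text
t: 1.5
tcp_pos: [0.5744, 0.1682, 0.2317]
orientation: [0.667, 0.682, 0.21, -0.212]
ft_force: [0.6, 0.5, -0.6]
gripper_width: 0.0855
```

```bash
python3 - <<'E'
from h import *
h=cab(-.172,-.05,.065); q=ori(35); z=q.apply([0,0,1])
plan(h-.09*z,q)
plan(h+.019*z,q)
E
```

```text
dp [ 1.3   0.05 -3.1 ] dr [ 0.03  0.03 -0.  ] rows>= 1.6 t 1.5 f [ 0.6  0.5 -0.6] j [-0.19  0.32  1.6   0.6   1.39 -0.37] w 0.0855
dp [ 1.26  2.14 -6.08] dr [ 0.03  0.03 -0.  ] rows>= 3.1 t 1.5 f [ 0.6  0.5 -0.6] j [-0.19  0.32  1.6   0.6   1.39 -0.37] w 0.0855
```

Emit:
carry_out(
  steps=[
    {"delta_pos": [0.6,0,-1],"dr": [0,0,0],"fingers": 0},
    {"delta_pos": [1.3,0,-2.2],"dr": [0,0,0],"fingers": 0},
    {"delta_pos": [1.3,0.05,-3.1],"dr": [0,0,0],"fingers": 0},
    {"delta_pos": [1.3,0.05,-3.1],"dr": [0,0,0],"fingers": 0},
    {"delta_pos": [1.3,0.05,-3.1],"dr": [0,0,0],"fingers": 0},
  ],
)

```text
t: 2.12
tcp_pos: [0.6108, 0.1725, 0.1393]
orientation: [0.665, 0.685, 0.209, -0.213]
ft_force: [-0.0, -0.2, 0.3]
gripper_width: 0.0853
```

```bash
python3 - <<'E'
from h import *
h=cab(-.172,-.05,.065); q=ori(35); z=q.apply([0,0,1])
plan(h+.019*z,q)
d=cam("wrist"); crop(d,0,0,640,480,1,"pics/w1.png"); print(proj(d,h))
E
```

```text
dp [ 0.04  2.   -3.  ] dr [ 0.04  0.03 -0.06] rows>= 1.7 t 2.125 f [-0.  -0.2  0.3] j [-0.17  0.46  1.64  0.63  1.25 -0.47] w 0.0853
[325.0832647  256.92881834]
```

View pics/w1.png

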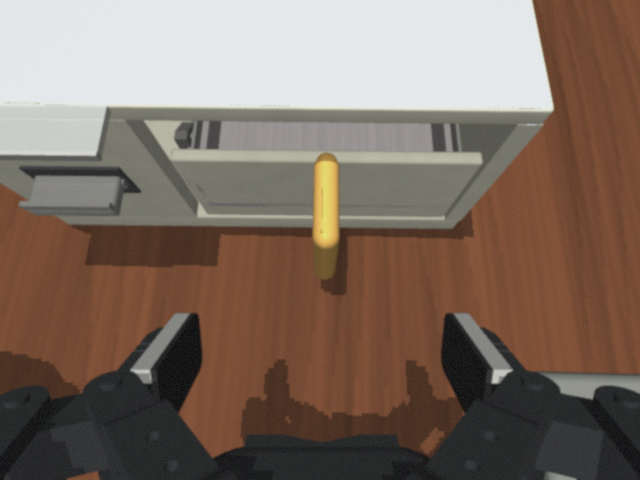

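The wrist view shows the handle bar at about (325,200–280), centred between the fingers. That matches the projected grip point (325,257), so I'll advance along the tool and grip.

Emit:
carry_out(
  steps=[
    {"delta_pos": [0,0.7,-1],"dr": [0,0,0],"fingers": 0},
    {"delta_pos": [0,1.4,-2],"dr": [0,0,0],"fingers": 0},
    {"delta_pos": [0,2,-3],"dr": [0,0,0],"fingers": 0.3},
    {"delta_pos": [0,2,-3],"dr": [0,0,0],"fingers": 1},
    {"delta_pos": [0,2,-3],"dr": [0,0,0],"fingers": 1},
  ],
  force=60,
)

```text
t: 2.8
tcp_pos: [0.6116, 0.2321, 0.0502]
orientation: [0.665, 0.685, 0.21, -0.212]
ft_force: [-0.1, 0.3, 0.1]
gripper_width: 0.0318
```

Emit:
carry_out(
  steps=[
    {"delta_pos": [0,0,0],"dr": [0,0,0],"fingers": 1},
    {"delta_pos": [0,0,0],"dr": [0,0,0],"fingers": 1},
    {"delta_pos": [0,0,0],"dr": [0,0,0],"fingers": 1},
    {"delta_pos": [0,0,0],"dr": [0,0,0],"fingers": 1},
    {"delta_pos": [0,0,0],"dr": [0,0,0],"fingers": 1},
  ],
)

```text
t: 3.42
tcp_pos: [0.6117, 0.2316, 0.0504]
orientation: [0.665, 0.685, 0.21, -0.212]
ft_force: [-0.6, -3.3, 6.6]
gripper_width: 0.0125
```

```bash
python3 - <<'E'
from h import *
h=cab(-.172,-.05,.065); q=ori(35); z=q.apply([0,0,1])
plan(h+.019*z,q)
d=cam("wrist"); crop(d,0,0,640,480,1,"pics/w2.png")
E
```

```text
dp [ 0.01  0.02 -0.03] dr [ 0.03  0.04 -0.05] rows>= 0.1 t 3.425 f [-0.6 -3.3  6.6] j [-0.07  0.56  1.73  0.71  1.05 -0.53] w 0.0125
```

View pics/w2.png

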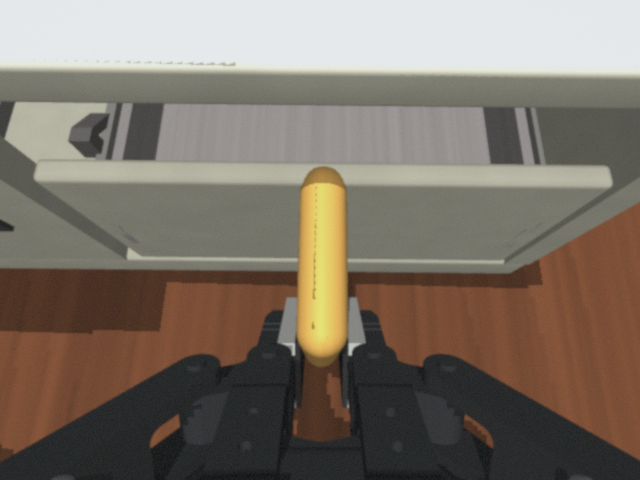

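The handle is firmly gripped, with an opening of 12.5 mm. Now I pull along cabinet -x.

Emit:
carry_out(
  steps=[
    {"delta_pos": [0.01,-0.4,0],"dr": [0,0,0],"fingers": 1},
    {"delta_pos": [0.02,-1,0],"dr": [0,0,0],"fingers": 1},
    {"delta_pos": [0.03,-1.6,0],"dr": [0,0,0],"fingers": 1},
    {"delta_pos": [0.05,-2.3,0],"dr": [0,0,0],"fingers": 1},
    {"delta_pos": [0.06,-3,0],"dr": [0,0,0],"fingers": 1},
  ],
)

```text
t: 4.1
tcp_pos: [0.6131, 0.1458, 0.0505]
orientation: [0.665, 0.683, 0.212, -0.215]
ft_force: [5.3, 14.8, -1.3]
gripper_width: 0.0125
```

Emit:
carry_out(
  steps=[
    {"delta_pos": [0.01,-0.5,0],"dr": [0,0,0],"fingers": 1},
    {"delta_pos": [0.02,-1,0],"dr": [0,0,0],"fingers": 1},
    {"delta_pos": [0.03,-1.5,0],"dr": [0,0,0],"fingers": 1},
    {"delta_pos": [0.04,-1.83,0],"dr": [0,0,0],"fingers": 1},
    {"delta_pos": [0.04,-1.83,0],"dr": [0,0,0],"fingers": 1},
  ],
)

```text
t: 4.72
tcp_pos: [0.6142, 0.0889, 0.0504]
orientation: [0.665, 0.684, 0.211, -0.214]
ft_force: [0.8, 5.2, 4.2]
gripper_width: 0.0123
```

```bash
python3 - <<'E'
from h import *
q=ori(35); z=q.apply([0,0,1])
plan(cab(-.172-.146,-.05,.065)+.019*z,q)
E
```

```text
dp [ 0.03 -0.08 -0.03] dr [ 0.    0.03 -0.05] rows>= 0.0 t 4.725 f [0.8 5.2 4.2] j [-0.3   0.57  1.69  0.63  1.17 -0.67] w 0.0123
```

Emit:
carry_out(
  steps=[
    {"delta_pos": [0,-0.07,0],"dr": [0,0,0],"fingers": 1},
    {"delta_pos": [0,-0.13,0],"dr": [0,0,0],"fingers": 1},
    {"delta_pos": [0,-0.13,0],"dr": [0,0,0],"fingers": 1},
    {"delta_pos": [0,0,0],"dr": [0,0,0],"fingers": 1},
    {"delta_pos": [0,0.1,0],"dr": [0,0,0],"fingers": 1},
  ],
)

```text
t: 5.35
tcp_pos: [0.6141, 0.0916, 0.0504]
orientation: [0.665, 0.684, 0.21, -0.213]
ft_force: [0.4, 3.6, 5.5]
gripper_width: 0.0128
```

```bash
python3 - <<'E'
from h import *
q=ori(35); z=q.apply([0,0,1])
plan(cab(-.172-.14,-.05,.065)+.019*z,q)
d=cam("wrist"); crop(d,0,0,640,480,1,"pics/w3.png")
d=cam("top"); crop(d,40,140,240,310,4,"pics/a2.png")
E
```

```text
dp [ 0.03  0.03 -0.03] dr [ 0.01  0.03 -0.05] rows>= 0.0 t 5.35 f [0.4 3.6 5.5] j [-0.3   0.57  1.69  0.63  1.17 -0.67] w 0.0128
```

View pics/w3.png

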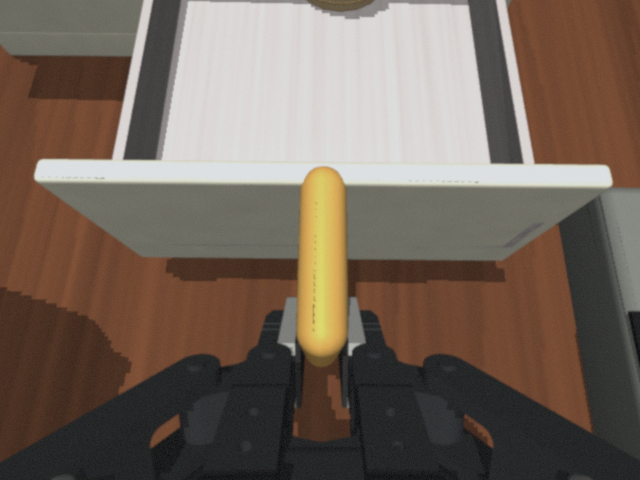

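Emit:
carry_out(
  steps=[
    {"delta_pos": [0,0.05,0],"dr": [0,0,0],"fingers": 1},
    {"delta_pos": [0,0.1,0],"dr": [0,0,0],"fingers": 1},
    {"delta_pos": [0,0.1,0],"dr": [0,0,0],"fingers": 1},
    {"delta_pos": [0,0.1,0],"dr": [0,0,0],"fingers": 1},
    {"delta_pos": [0,0.1,0],"dr": [0,0,0],"fingers": 1},
  ],
)

```text
t: 6.08
tcp_pos: [0.6142, 0.0924, 0.0503]
orientation: [0.665, 0.685, 0.209, -0.212]
ft_force: [-1.6, -3.4, 9.3]
gripper_width: 0.0127
```

Moving back, the tray only gave 0.8 mm and then pushed back at -3.4 N, so it is locked. I'll let go and retreat.

Emit:
carry_out(
  steps=[
    {"delta_pos": [0,0.1,0],"dr": [0,0,0],"fingers": 0},
    {"delta_pos": [0,0.1,0],"dr": [0,0,0],"fingers": 0},
    {"delta_pos": [0,0.1,0],"dr": [0,0,0],"fingers": 0},
    {"delta_pos": [0,-0.5,0.7],"dr": [0,0,0],"fingers": 0},
    {"delta_pos": [0,-1.2,1.7],"dr": [0,0,0],"fingers": 0},
  ],
)

```text
t: 6.7
tcp_pos: [0.6125, 0.0576, 0.0988]
orientation: [0.665, 0.685, 0.208, -0.214]
ft_force: [-0.1, -0.6, 0.2]
gripper_width: 0.0855
```

Emit:
carry_out(
  steps=[
    {"delta_pos": [0,-1,1.4],"dr": [0,0,0],"fingers": 0},
    {"delta_pos": [-0.5,-2,2.6],"dr": [-0.5,0,0],"fingers": 0},
    {"delta_pos": [-1,-3,3.6],"dr": [-1.3,0,0],"fingers": 0},
    {"delta_pos": [-1.4,-4,4.4],"dr": [-2.2,0,0],"fingers": 0},
    {"delta_pos": [-2,-5,5],"dr": [-3,0,0],"fingers": 0},
  ],
)

```text
t: 7.32
tcp_pos: [0.5535, -0.0937, 0.2508]
orientation: [0.695, 0.713, 0.061, -0.068]
ft_force: [0.6, -0.8, -0.8]
gripper_width: 0.0853
```

```bash
python3 - <<'E'
from h import *
plan([.436,-.261,.13],ori(0))
d=cam("top"); crop(d,110,140,270,310,3.5,"pics/a3.png")
e=cam("scene"); crop(e,330,110,530,260,4,"pics/c3.png")
import pickle; pickle.dump((d,e),open("s1.pkl","wb"))
E
```

```text
dp [-3.92 -5.58 -4.03] dr [-1.31 -0.08 -0.04] rows>= 3.8 t 7.325 f [ 0.6 -0.8 -0.8] j [-0.4   0.28  1.47  0.16  1.48 -0.45] w 0.0853
```

View pics/a3.png

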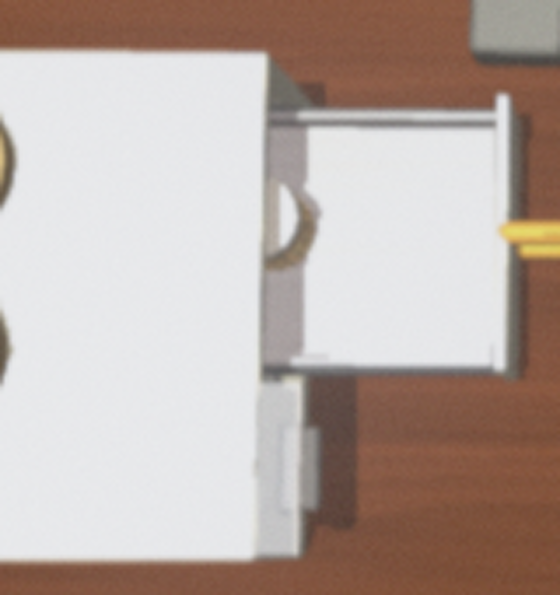

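View pics/c3.png

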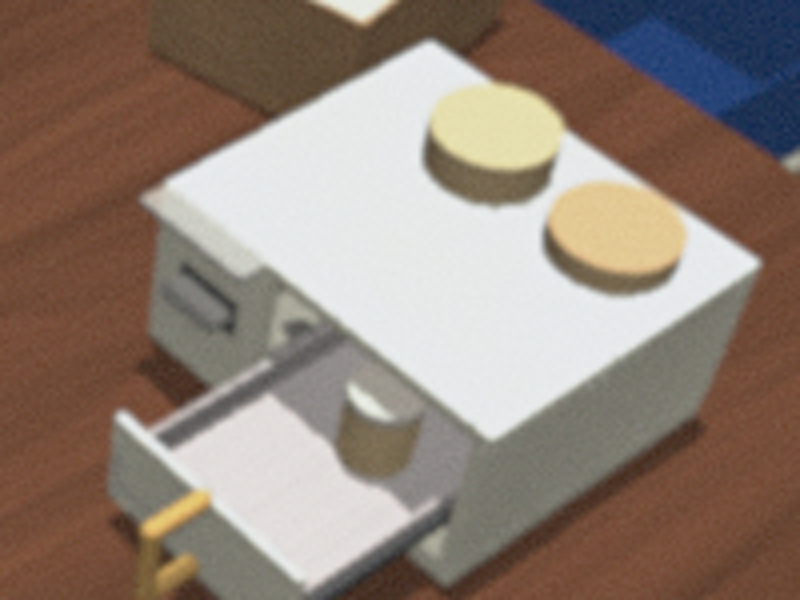

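The tray holds open by itself. The stored tub's front shows at about crop pixel (318,222), just under the roof edge.

```bash
python3 - <<'E'
from h import *; import pickle
d,e=pickle.load(open("s1.pkl","rb"))
T=cab(-.16,-.05,0)[:2]
loc=lambda p:((p[:2]-T)@EX,(p[:2]-T)@EY)
A=lambda X,Y:((X+.5)/3.5-.5+110,(Y+.5)/3.5-.5+140)
print("stored front base",loc(back(d,A(316,222),.045)),"lid front",loc(back(d,A(298,228),.105)))
print("panel front top L,R",loc(back(d,A(511,95),.101)),loc(back(d,A(509,375),.101)))
print("target",cab(-.16-.045,-.05,.045))
print(loc(back(e,((375+.5)/4-.5+330,(480+.5)/4-.5+110),.045)))
E
```

```text
stored front base (np.float64(0.019430050646103328), np.float64(-0.014195415426316475)) lid front (np.float64(0.018225225286793295), np.float64(-0.0006505898129611014))
panel front top L,R (np.float64(-0.11038716375815087), np.float64(-0.08465929545954816)) (np.float64(-0.11085656982189662), np.float64(0.0890960816364926))
target [0.61296759 0.1884616  0.045     ]
(np.float64(0.02792799748515942), np.float64(-0.026553150196253022))
```

Emit:
carry_out(
  steps=[
    {"delta_pos": [-0.8,-1.1,-0.4],"dr": [-0.3,0,0],"fingers": 0},
    {"delta_pos": [-1.7,-2.4,-1.0],"dr": [-0.6,0,0],"fingers": 0},
    {"delta_pos": [-2.6,-3.7,-1.8],"dr": [-1,0,0],"fingers": 0},
    {"delta_pos": [-3.4,-4.9,-2.6],"dr": [-1.3,-0.05,0],"fingers": 0},
    {"delta_pos": [-3.9,-5.6,-3.6],"dr": [-1.3,-0.1,0],"fingers": 0},
  ],
)

```text
t: 8.05
tcp_pos: [0.4356, -0.2606, 0.1397]
orientation: [0.698, 0.716, 0.002, -0.002]
ft_force: [0.7, 0.3, 0.9]
gripper_width: 0.0854
```

```bash
python3 - <<'E'
from h import *
plan([.4364,-.261,.02],ori(0))
d=cam("wrist"); crop(d,0,0,640,480,1,"pics/w4.png"); print(proj(d,[.4364,-.261,.06]))
E
```

```text
dp [ 0.03 -0.01 -3.99] dr [-0.05 -0.   -0.03] rows>= 1.9 t 8.05 f [0.7 0.3 0.9] j [-0.68  0.25  1.79  0.01  1.11 -0.71] w 0.0854
[321.99806473 259.71154101]
```

View pics/w4.png

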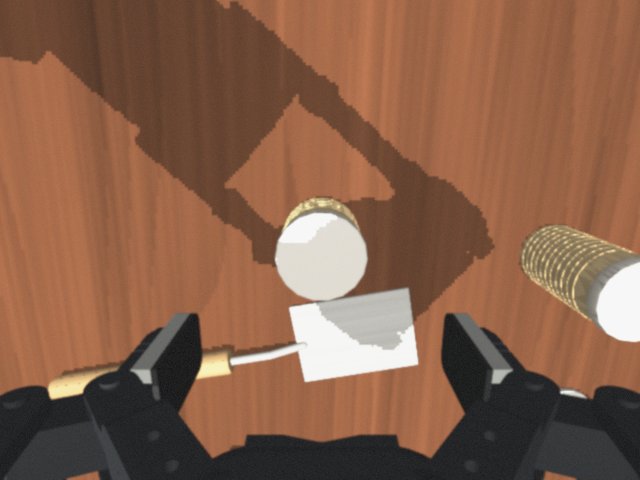

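The wrist view shows the short tub's lid at (322,255), with (322,260) predicted. The jaws are clear of the spatula, so I go down and grip.

Emit:
carry_out(
  steps=[
    {"delta_pos": [0.03,0.02,-1.2],"dr": [0,0,0],"fingers": 0},
    {"delta_pos": [0.03,0.02,-2.5],"dr": [0,0,0],"fingers": 0},
    {"delta_pos": [0.03,0.02,-3.6],"dr": [0,0,0],"fingers": 0},
    {"delta_pos": [0.03,0.02,-4.1],"dr": [0,0,0],"fingers": 0},
    {"delta_pos": [0.03,0.02,-4.1],"dr": [0,0,0],"fingers": 1},
  ],
  force=30,
)

```text
t: 8.72
tcp_pos: [0.437, -0.2591, 0.0173]
orientation: [0.698, 0.716, 0.002, -0.003]
ft_force: [-1.2, 0.0, -0.0]
gripper_width: 0.07
```

Emit:
carry_out(
  steps=[
    {"delta_pos": [0,0,0],"dr": [0,0,0],"fingers": 1},
    {"delta_pos": [0,0,0],"dr": [0,0,0],"fingers": 1},
    {"delta_pos": [0,0,0],"dr": [0,0,0],"fingers": 1},
    {"delta_pos": [0,0,0],"dr": [0,0,0],"fingers": 1},
    {"delta_pos": [0,0,0.3],"dr": [0,0,0],"fingers": 1},
  ],
)

```text
t: 9.35
tcp_pos: [0.4367, -0.2595, 0.0272]
orientation: [0.698, 0.716, 0.002, -0.003]
ft_force: [0.6, 0.0, -1.5]
gripper_width: 0.0513
```

```bash
python3 - <<'E'
from h import *
plan(cab(-.205,-.05,.2),ori(0))
E
```

```text
dp [ 5.88 14.93  5.76] dr [-0.04 -0.01 -0.04] rows>= 8.2 t 9.35 f [ 0.6  0.  -1.5] j [-0.68  0.38  1.93  0.    0.83 -0.71] w 0.0513
```

Emit:
carry_out(
  steps=[
    {"delta_pos": [0,0,1],"dr": [0,0,0],"fingers": 1},
    {"delta_pos": [0,0.5,2.3],"dr": [0,0,0],"fingers": 1},
    {"delta_pos": [0.2,1.5,3.6],"dr": [0,0,0],"fingers": 1},
    {"delta_pos": [0.6,2.9,4.8],"dr": [0,0,0],"fingers": 1},
    {"delta_pos": [1.2,4.4,5.6],"dr": [0,0,0],"fingers": 1},
  ],
)

```text
t: 9.98
tcp_pos: [0.4734, -0.1271, 0.1974]
orientation: [0.698, 0.716, 0.002, -0.001]
ft_force: [0.7, -0.0, -1.6]
gripper_width: 0.0517
```

Emit:
carry_out(
  steps=[
    {"delta_pos": [0.7,1.6,0.1],"dr": [0,0,0],"fingers": 1},
    {"delta_pos": [1.5,3.2,0.1],"dr": [0,0,0],"fingers": 1},
    {"delta_pos": [2.3,4.8,0.1],"dr": [0,0,0],"fingers": 1},
    {"delta_pos": [3.1,6.4,0.1],"dr": [0,0,0],"fingers": 1},
    {"delta_pos": [3.8,7.7,0.1],"dr": [0,0,0],"fingers": 1},
  ],
)

```text
t: 10.6
tcp_pos: [0.5874, 0.1051, 0.1983]
orientation: [0.698, 0.717, 0.001, -0.002]
ft_force: [-0.3, -0.4, -0.8]
gripper_width: 0.0515
```

```bash
python3 - <<'E'
from h import *
plan(cab(-.205,-.05,.2),ori(0))
E
```

```text
dp [0.85 2.78 0.06] dr [-0.04 -0.01 -0.05] rows>= 1.4 t 10.6 f [-0.3 -0.4 -0.8] j [0.06 0.33 1.51 0.01 1.3  0.03] w 0.0515
```

Emit:
carry_out(
  steps=[
    {"delta_pos": [0.4,1.3,0],"dr": [0,0,0],"fingers": 1},
    {"delta_pos": [0.85,2.6,0],"dr": [0,0,0],"fingers": 1},
    {"delta_pos": [0.85,2.75,0],"dr": [0,0,0],"fingers": 1},
    {"delta_pos": [0.85,2.75,-1],"dr": [0,0,0],"fingers": 1},
    {"delta_pos": [0.85,2.75,-2],"dr": [0,0,0],"fingers": 1},
  ],
)

```text
t: 11.22
tcp_pos: [0.6123, 0.1849, 0.138]
orientation: [0.698, 0.716, 0.001, -0.002]
ft_force: [-0.7, -0.9, -1.2]
gripper_width: 0.0512
```

Emit:
carry_out(
  steps=[
    {"delta_pos": [0,0,-0.6],"dr": [0,0,0],"fingers": 1},
    {"delta_pos": [0,0,-1.2],"dr": [0,0,0],"fingers": 1},
    {"delta_pos": [0,0,-1.8],"dr": [0,0,0],"fingers": 1},
    {"delta_pos": [0,0,-2],"dr": [0,0,0],"fingers": 1},
    {"delta_pos": [0,0,-2],"dr": [0,0,0],"fingers": 1},
  ],
)

```text
t: 11.85
tcp_pos: [0.6124, 0.185, 0.0782]
orientation: [0.698, 0.716, 0.001, -0.002]
ft_force: [-0.5, -0.4, -1.1]
gripper_width: 0.0514
```

```bash
python3 - <<'E'
from h import *
plan(cab(-.205,-.05,.063),ori(0))
e=cam("scene"); crop(e,330,110,530,260,4,"pics/c4.png")
d=cam("wrist"); crop(d,0,0,640,480,1,"pics/w5.png")
E
```

```text
dp [ 0.02  0.12 -0.51] dr [-0.03 -0.01 -0.04] rows>= 0.3 t 11.85 f [-0.5 -0.4 -1.1] j [0.18 0.48 1.58 0.01 1.08 0.15] w 0.0514
```

View pics/c4.png

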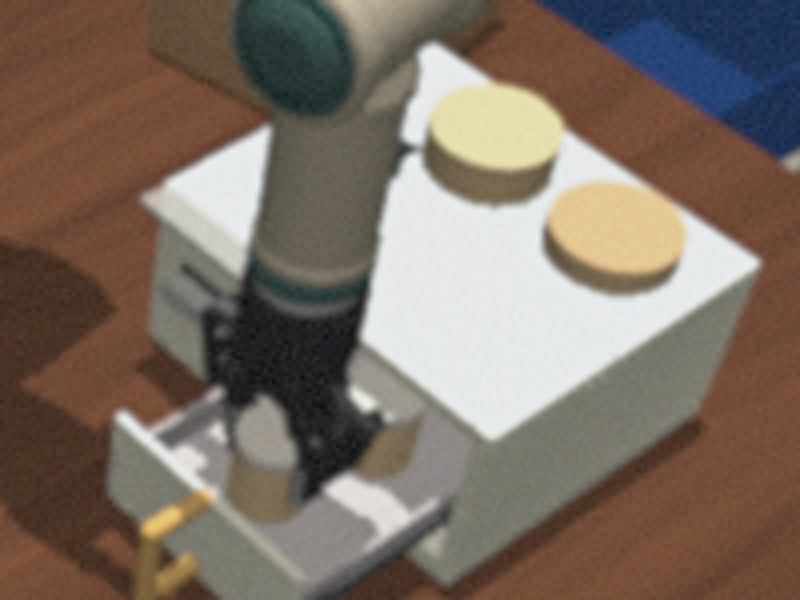

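View pics/w5.png

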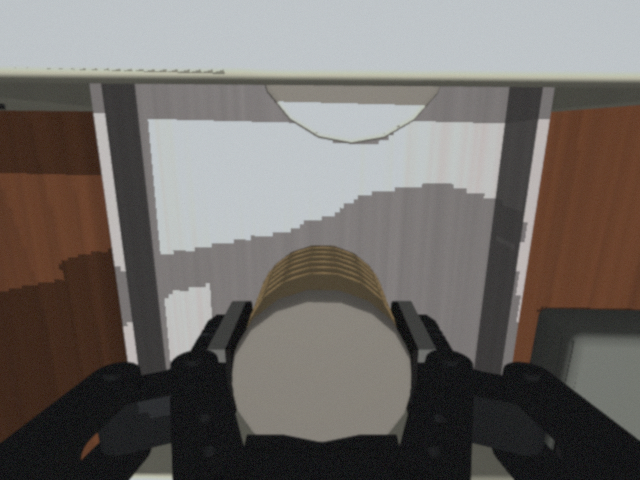

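The tub hangs upright over the free tray floor, clear of the stored tub, with about 15 mm to go. I'll lower it gently and watch the force.

Emit:
carry_out(
  steps=[
    {"delta_pos": [0,0,-0.15],"dr": [0,0,0],"fingers": 1},
    {"delta_pos": [0,0,-0.3],"dr": [0,0,0],"fingers": 1},
    {"delta_pos": [0,0,-0.4],"dr": [0,0,0],"fingers": 1},
    {"delta_pos": [0,0,-0.45],"dr": [0,0,0],"fingers": 1},
    {"delta_pos": [0,0,-0.47],"dr": [0,0,0],"fingers": 1},
  ],
)

```text
t: 12.58
tcp_pos: [0.6126, 0.1856, 0.0643]
orientation: [0.698, 0.716, 0.002, -0.002]
ft_force: [-1.8, 0.4, 3.1]
gripper_width: 0.0515
```

Contact felt: the z force went from -1.1 to +3.1 N. I'll let go and rise.

Emit:
carry_out(
  steps=[
    {"delta_pos": [0,0,0],"dr": [0,0,0],"fingers": 0},
    {"delta_pos": [0,0,0],"dr": [0,0,0],"fingers": 0},
    {"delta_pos": [0,0,0],"dr": [0,0,0],"fingers": 0},
    {"delta_pos": [0,0,0.5],"dr": [0,0,0],"fingers": 0},
    {"delta_pos": [0,0,1.5],"dr": [0,0,0],"fingers": 0},
  ],
)

```text
t: 13.2
tcp_pos: [0.612, 0.1854, 0.1093]
orientation: [0.698, 0.716, 0.001, -0.003]
ft_force: [-0.8, -0.3, -0.7]
gripper_width: 0.0852
```

Emit:
carry_out(
  steps=[
    {"delta_pos": [0,0,1.4],"dr": [0,0,0],"fingers": 0},
    {"delta_pos": [0,0,3],"dr": [0,0,0],"fingers": 0},
    {"delta_pos": [-0.5,-1,4.2],"dr": [0,0,0],"fingers": 0.5},
    {"delta_pos": [-1.2,-2.4,5],"dr": [0.5,0,0],"fingers": 1},
    {"delta_pos": [-2.2,-3.8,5],"dr": [1.2,0,0],"fingers": 1},
  ],
)

```text
t: 13.82
tcp_pos: [0.5483, 0.0711, 0.2631]
orientation: [0.694, 0.715, 0.065, -0.058]
ft_force: [0.5, -0.9, -0.5]
gripper_width: 0.0323
```

```bash
python3 - <<'E'
from h import *
t=cab(-.142,.095,.085); q=ori(40); z=q.apply([0,0,1])
plan(t+[0,0,.012]-.09*z,q)
d=cam("top"); crop(d,110,140,270,310,3.5,"pics/a5.png")
e=cam("scene"); crop(e,330,110,530,260,4,"pics/c5.png")
E
```

```text
dp [-2.68  3.98 -3.24] dr [ 3.75  0.18 -0.03] rows>= 2.8 t 13.825 f [ 0.5 -0.9 -0.5] j [-0.11  0.22  1.52  0.18  1.42 -0.17] w 0.0323
```

View pics/a5.png

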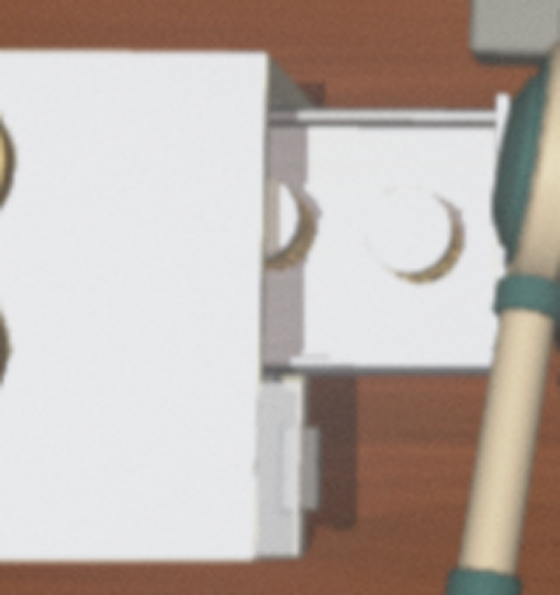

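View pics/c5.png

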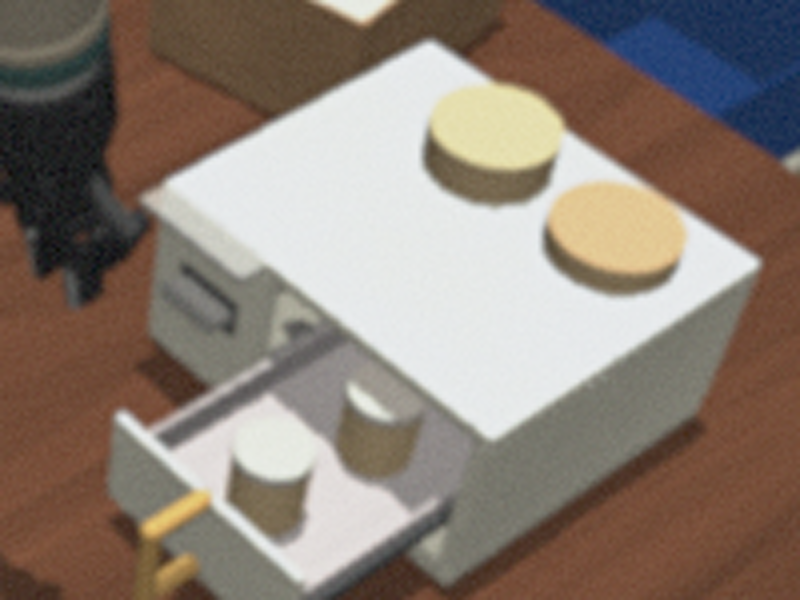

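Both tubs stand upright in the tray. Next is the approach to the release tab with shut fingers at a 40° lean.

Emit:
carry_out(
  steps=[
    {"delta_pos": [-1,0,0],"dr": [0.8,0.04,0],"fingers": 1},
    {"delta_pos": [-2,0.3,-0.2],"dr": [1.8,0.09,0],"fingers": 1},
    {"delta_pos": [-2.68,1,-0.8],"dr": [2.8,0.13,0],"fingers": 1},
    {"delta_pos": [-2.68,2,-1.8],"dr": [3.75,0.18,0],"fingers": 1},
    {"delta_pos": [-2.68,3,-2.6],"dr": [3.75,0.18,0],"fingers": 1},
  ],
)

```text
t: 14.55
tcp_pos: [0.4668, 0.1608, 0.1798]
orientation: [0.658, 0.671, 0.235, -0.247]
ft_force: [0.7, 0.3, -0.0]
gripper_width: -0.0
```

```bash
python3 - <<'E'
from h import *
t=cab(-.142,.095,.085); q=ori(40); z=q.apply([0,0,1])
plan(t+[0,0,.012]-.05*z,q)
plan(t+[0,0,.012],q)
d=cam("wrist"); crop(d,0,0,640,480,1,"pics/w6.png"); print(proj(d,t))
for a,b in((-12,-25),(12,-25),(-12,25)): print(proj(d,cab(-.142+a/1000,.095+b/1000,.085)))
e=cam("scene"); crop(e,330,110,530,260,4,"pics/c6.png")
E
```

```text
dp [ 0.02  1.85 -1.48] dr [ 0.01 -0.07 -0.02] rows>= 1.1 t 14.55 f [ 0.7  0.3 -0. ] j [-0.3   0.26  1.91  0.68  1.31 -0.61] w -0.0
dp [-0.    2.92 -2.76] dr [ 0.01 -0.07 -0.02] rows>= 1.9 t 14.55 f [ 0.7  0.3 -0. ] j [-0.3   0.26  1.91  0.68  1.31 -0.61] w -0.0
[325.01425016 227.26837325]
[362.26854616 243.23240418]
[360.95967922 211.71335095]
[287.86628386 243.34378143]
```

View pics/w6.png

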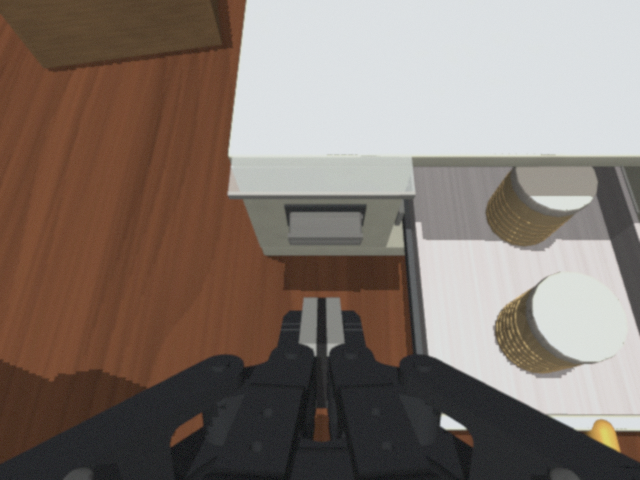

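View pics/c6.png

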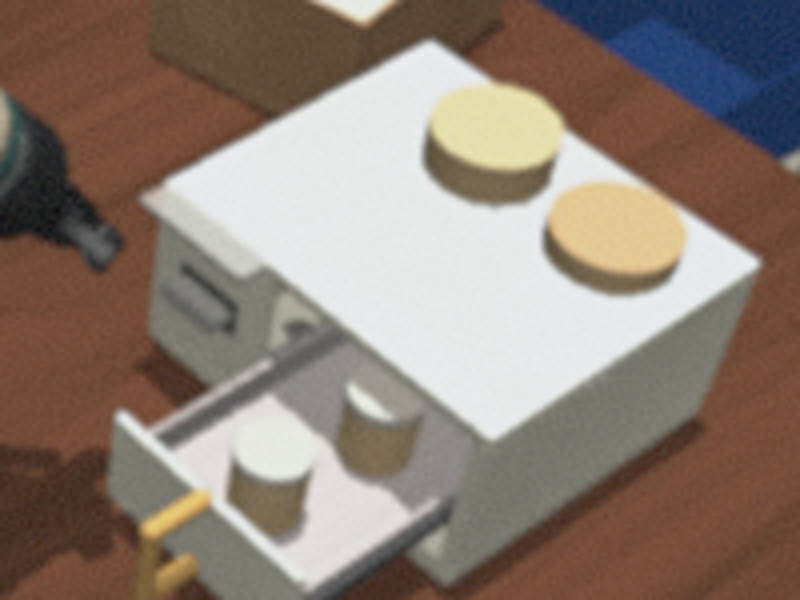

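The tab's top face shows at about (290–362, 212–237), centred on the finger line at column 325. I'll go in along the tool and stop just above it.

Emit:
carry_out(
  steps=[
    {"delta_pos": [0.01,0.8,-0.7],"dr": [0,0,0],"fingers": 1},
    {"delta_pos": [0.01,1.6,-1.35],"dr": [0,0,0],"fingers": 1},
    {"delta_pos": [0,2.3,-1.95],"dr": [0,0,0],"fingers": 1},
    {"delta_pos": [0,2.92,-2.5],"dr": [0,0,0],"fingers": 1},
    {"delta_pos": [0,2.92,-2.5],"dr": [0,0,0],"fingers": 1},
  ],
)

```text
t: 15.28
tcp_pos: [0.4662, 0.2501, 0.1066]
orientation: [0.656, 0.673, 0.235, -0.247]
ft_force: [0.3, -0.2, 0.5]
gripper_width: -0.0003
```

```bash
python3 - <<'E'
from h import *
t=cab(-.142,.095,.085); q=ori(40); z=q.apply([0,0,1])
plan(t,q)
d=cam("wrist"); crop(d,160,120,480,360,2.5,"pics/w7.png")
E
```

```text
dp [ 0.02 -0.05 -0.72] dr [ 0.01 -0.05 -0.06] rows>= 0.3 t 15.275 f [ 0.3 -0.2  0.5] j [-0.11  0.35  2.01  0.81  1.07 -0.65] w -0.0003
```

View pics/w7.png

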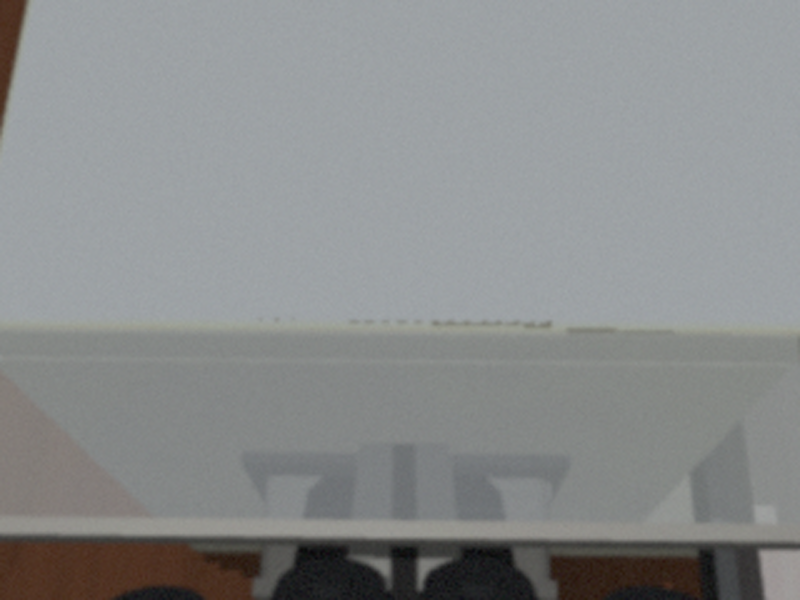

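Through the guard, the fingertips sit over the middle of the tab. Pressing down slowly.

Emit:
carry_out(
  steps=[
    {"delta_pos": [0,-0.02,-0.15],"dr": [0,0,0],"fingers": 1},
    {"delta_pos": [0,-0.04,-0.3],"dr": [0,0,0],"fingers": 1},
    {"delta_pos": [0,-0.05,-0.45],"dr": [0,0,0],"fingers": 1},
    {"delta_pos": [0,-0.05,-0.55],"dr": [0,0,0],"fingers": 1},
    {"delta_pos": [0,-0.05,-0.6],"dr": [0,0,0],"fingers": 1},
  ],
)

```text
t: 15.95
tcp_pos: [0.4665, 0.2475, 0.0884]
orientation: [0.657, 0.672, 0.236, -0.247]
ft_force: [-0.8, -3.2, 4.7]
gripper_width: -0.0002
```

Emit:
carry_out(
  steps=[
    {"delta_pos": [0,0,-0.06],"dr": [0,0,0],"fingers": 1},
    {"delta_pos": [0,0,-0.12],"dr": [0,0,0],"fingers": 1},
    {"delta_pos": [0,0,-0.15],"dr": [0,0,0],"fingers": 1},
    {"delta_pos": [0,0,-0.15],"dr": [0,0,0],"fingers": 1},
    {"delta_pos": [0,0,-0.15],"dr": [0,0,0],"fingers": 1},
  ],
)

```text
t: 16.58
tcp_pos: [0.4665, 0.2477, 0.0838]
orientation: [0.657, 0.672, 0.236, -0.247]
ft_force: [-1.0, -2.6, 3.6]
gripper_width: -0.0
```

```bash
python3 - <<'E'
from h import *
e=cam("scene"); crop(e,330,110,530,260,4,"pics/c7.png")
E
```

```text
(no output)
```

View pics/c7.png

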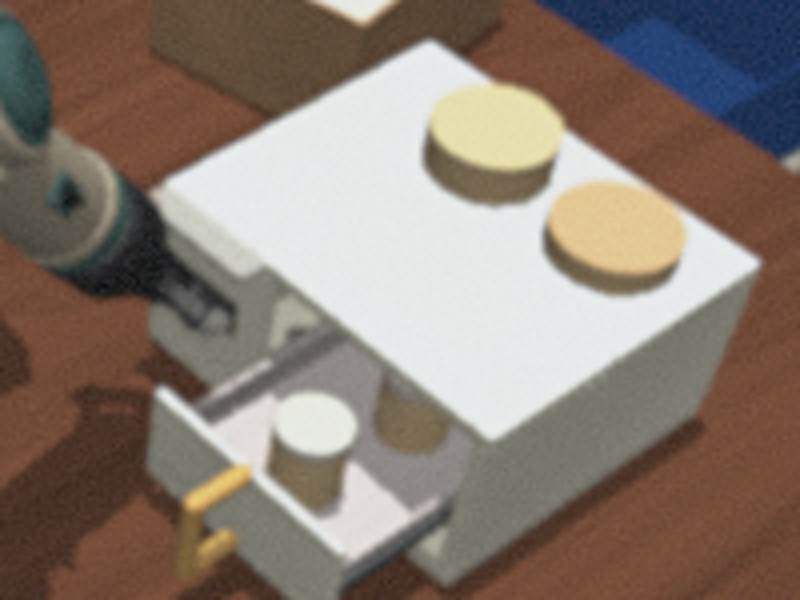

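The tray is running home with both tubs upright. I'll hold still briefly, then back off along the tool.

Emit:
carry_out(
  steps=[
    {"delta_pos": [0,0,0],"dr": [0,0,0],"fingers": 1},
    {"delta_pos": [0,0,0],"dr": [0,0,0],"fingers": 1},
    {"delta_pos": [0,0,0],"dr": [0,0,0],"fingers": 1},
    {"delta_pos": [0,0,0.2],"dr": [0,0,0],"fingers": 1},
    {"delta_pos": [0,0,0.4],"dr": [0,0,0],"fingers": 1},
  ],
)

```text
t: 17.25
tcp_pos: [0.466, 0.2478, 0.0958]
orientation: [0.657, 0.672, 0.235, -0.247]
ft_force: [-0.2, -1.0, 0.2]
gripper_width: 0.0001
```

Emit:
carry_out(
  steps=[
    {"delta_pos": [0,-0.2,0.4],"dr": [0,0,0],"fingers": 1},
    {"delta_pos": [0,-0.9,1.0],"dr": [0,0,0],"fingers": 1},
    {"delta_pos": [0,-1.7,1.7],"dr": [0,0,0],"fingers": 1},
    {"delta_pos": [0,-2.5,2.4],"dr": [0,0,0],"fingers": 1},
    {"delta_pos": [0,-3.2,3.0],"dr": [0,0,0],"fingers": 1},
  ],
)

```text
t: 17.88
tcp_pos: [0.4662, 0.1506, 0.187]
orientation: [0.657, 0.673, 0.235, -0.247]
ft_force: [-0.2, -0.7, 0.0]
gripper_width: 0.0001
```

Emit:
carry_out(
  steps=[
    {"delta_pos": [-0.4,-0.8,0.7],"dr": [0,0,0],"fingers": 1},
    {"delta_pos": [-0.8,-1.6,1.4],"dr": [-0.5,0,0],"fingers": 1},
    {"delta_pos": [-1.2,-2.4,2],"dr": [-1.2,0,0],"fingers": 1},
    {"delta_pos": [-1.6,-3,2.5],"dr": [-2,0,0],"fingers": 1},
    {"delta_pos": [-1.8,-3.4,2.7],"dr": [-2.6,0,0],"fingers": 1},
  ],
)

```text
t: 18.5
tcp_pos: [0.4119, 0.0486, 0.2686]
orientation: [0.691, 0.704, 0.11, -0.122]
ft_force: [0.2, 0.2, -0.0]
gripper_width: 0.0
```

Emit:
carry_out(
  steps=[
    {"delta_pos": [0,0,0],"dr": [0,0,0],"fingers": 1},
    {"delta_pos": [0,0,0],"dr": [0,0,0],"fingers": 1},
    {"delta_pos": [0,0,0],"dr": [0,0,0],"fingers": 1},
    {"delta_pos": [0,0,0],"dr": [0,0,0],"fingers": 1},
    {"delta_pos": [0,0,0],"dr": [0,0,0],"fingers": 1},
  ],
)

```text
t: 19.12
tcp_pos: [0.4124, 0.0496, 0.2663]
orientation: [0.691, 0.704, 0.11, -0.125]
ft_force: [-1.0, -0.1, 0.4]
gripper_width: -0.0001
```

Emit:
carry_out(
  steps=[
    {"delta_pos": [0,0,0],"dr": [0,0,0],"fingers": 1},
    {"delta_pos": [0,0,0],"dr": [0,0,0],"fingers": 1},
    {"delta_pos": [0,0,0],"dr": [0,0,0],"fingers": 1},
    {"delta_pos": [0,0,0],"dr": [0,0,0],"fingers": 1},
    {"delta_pos": [0,0,0],"dr": [0,0,0],"fingers": 1},
  ],
)

```text
t: 19.75
tcp_pos: [0.4124, 0.0497, 0.2668]
orientation: [0.69, 0.704, 0.11, -0.124]
ft_force: [-1.1, -0.3, -0.3]
gripper_width: 0.0
```

```bash
python3 - <<'E'
from h import *
print(readout.get_obs()["ft_force"])
e=cam("scene"); crop(e,330,110,530,260,4,"pics/c8.png"); crop(e,0,0,640,480,1,"pics/s8.png")
d=cam("top"); crop(d,40,140,240,310,4,"pics/a8.png")
E
```

```text
[-1.07178905 -0.31382554 -0.31807772]
```

View pics/c8.png

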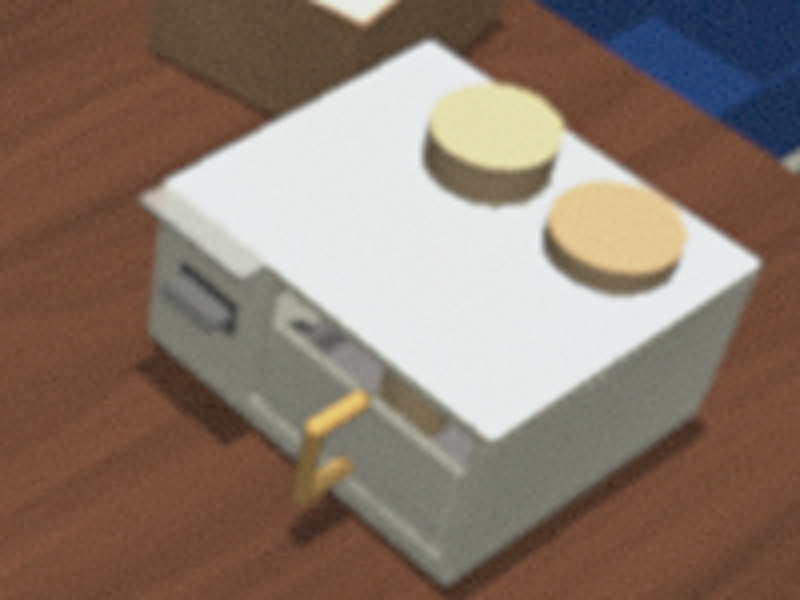

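View pics/a8.png

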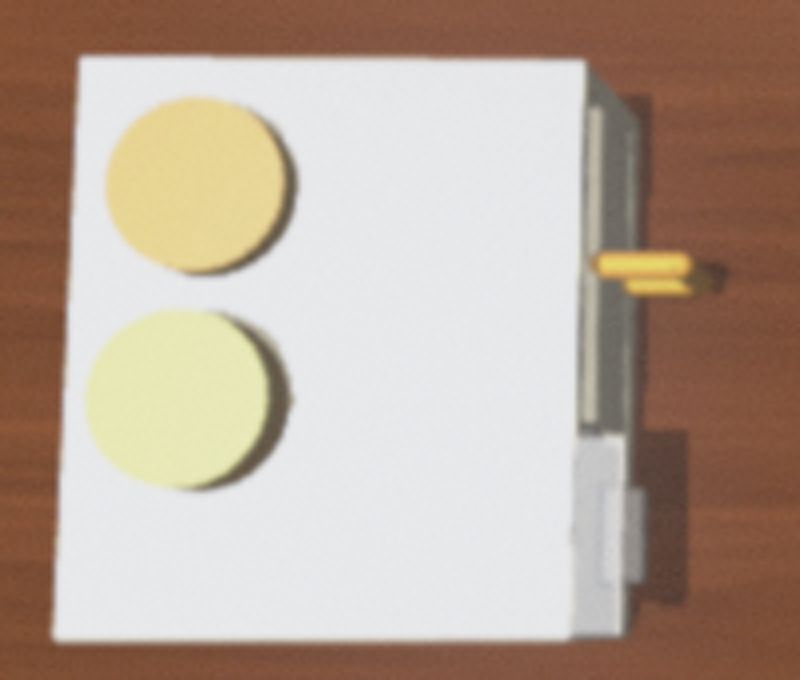

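View pics/s8.png

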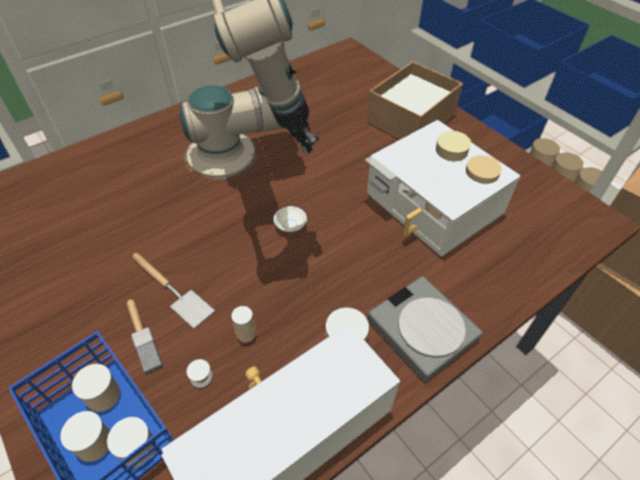

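```bash
python3 - <<'E'
from h import *
print(robot.job_done(), readout.get_obs()["t"])
E
```

```text
the job is handed in; nothing more can be done
the job is handed in; nothing more can be done
```

The tray is home with the short tub standing in it next to the stored tub. I handed the job in at about 20 s of the 64 s allowed.

- **Tray out:** I pulled the tray by its handle until it locked. Before I let go, it resisted being pushed back, and afterwards it stayed open by itself.
- **Tub in:** I lowered the short tub onto the tray floor in front of the stored tub until I felt about 4 N of contact, then let go. Pictures then showed both tubs standing.
- **Release:** I pressed the tab from the front with shut fingers, and the tray ran home. The arm then backed off clear of everything.

**Last checks:**
- The final top picture of the cabinet looks the same as the one before the pull, so the tray is fully home and the tab is back up.
- The short tub's side shows upright through the slot above the front panel.
- The other things on the table look unmoved in the scene picture.

**Not confirmed:** the stored tub is hidden once the tray is home. I last saw it standing while the tray was running in, so I could not check it at the very end. No check failed. The only disagreement was the wrist camera seeing the tub lid about 5 pixels (roughly 2 mm) from where I predicted, which I took as calibration error.

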